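# Reset the length stop of a slotting jig against a wooden strip

### The job

In the jig on the bench, unscrew the winged clamp knob until the sliding stop is free, and only then slide the stop along its rail so that its rubber pad drives the slotted wooden strip fully home against the end block. Screw the knob back up tight so that the stop stays locked with its pad still pressing on the strip's end, firmly but without crushing it (some 5 to 10 newtons), and with no play at either end. Leave the other things on the bench where they are.

Things in the scene. Friction and masses are not known exactly. Their poses are not given: they have to be found in the camera images.
- jig: Wooden jig board, 180 x 420 x 18 mm, fixed; origin at the centre of its underside, y along it, z up. An aluminium rail (30 wide, top 40 mm above the bench) runs along y at x = +35 mm; the strip lies in front of it, kept in by a low ledge. The hardwood end block (top 58 mm above the bench, a round steel screw head on it, not to be turned) stands at the -y end.
- block_face (a point): Middle of the end block's face that the strip must rest against; jig axes; the face looks to jig +y, at jig y = -170 mm, 28 mm above the bench.
- strip: Loose slotted light-wood strip in the jig, about 44 x 180 x 20 mm (x, y, z), about 0.12 kg, with 2.5 mm play each side in its lane; origin at the centre of its underside, y along it. It starts some 5 to 25 mm short of the end block.
- strip_foot (a point): Centre of the strip's end face nearest the end block (strip axes, 10 mm above its underside).
- strip_head (a point): Centre of the strip's other end face, which the stop's pad must press.
- stop (a joint): How far the aluminium stop (44 mm long in y, 48 mm wide, top 60 mm above the bench) has slid along the rail towards the end block, m; range 0 to 0.125. Free it drags with about 2 N; where its pad meets the strip has to be felt.
- stop_pad: Black rubber pad of the stop, 34 x 8 x 14 mm, on the stop's side facing the strip; origin at its centre, jig axes. It yields 0.2 mm per newton up to 2 mm, then is hard; it pushes the stop back if that is not clamped. It should end pressing with 2 N or more, never over 40 N. It lies 39.5 mm towards jig -x and 26 mm towards jig -y from the knob's axis.
- knob (a joint): Angle of the clamp knob, rad: 0 fully slack, 2.75 hard up tight; grows clockwise seen from above. The clamp is off below 1.0 and grips harder the further it is turned above that; counts as tight above 2.1. It starts tight and turns with about 0.15 N m.
- knob_grip (a point): On the axis of the winged knob on top of the stop, at the height to grip: centre of its black wing, a bar 52 x 12 x 28 mm (x, y, z) whose long side is this point's x axis; 88 mm above the bench. 14 mm of narrow neck lies between the wing and the stop's top.
- brass_a: Small stepped brass block, 16 x 26 x 22 mm, loose on the jig board behind the rail; bystander.
- brass_b: Same kind of brass block, loose on the jig board in front of the ledge; bystander.
- brass_c: Same kind of brass block on the bench; bystander.
- screwdriver: Screwdriver lying on the bench; bystander.
- iron_stand: Black soldering-iron stand, 150 x 75 x 85 mm, with a steel coil; bystander.
- spare_strip: Longer slotted strip, 44 x 260 x 20 mm, lying on the bench; bystander.

How it is judged (in metres and radians):
On the way, in this order (a step that is already met when the one before it is completed fails the run):
1. the clamp knob is unscrewed below 1.0 rad while the stop is still within 20 mm of where it stood (value of joint knob below 1 rad and distance of stop_pad from where it was at the start of the episode below 0.02 m), for 0.1 s.
2. with the clamp slack, the stop's pad presses the strip home against the end block (over 2 N, gap under 2 mm) (value of joint knob below 1.1 rad and contact force between stop_pad and strip above 2 N and y of strip_foot in the frame of block_face below 0.002 m), for 0.1 s.
3. the knob is tightened beyond 2.1 rad with the pad still pressing the strip (value of joint knob above 2.1 rad and contact force between stop_pad and strip above 2 N and y of strip_foot in the frame of block_face below 0.002 m), for 0.2 s.
At the end, for the whole second after the job is handed in: The knob is tight (over 2.1 rad), the stop stays put and its pad presses the strip's end with more than 2 N, the strip lies flat on the jig (within 3 mm and 0.06 rad) and its other end is within 2 mm of the end block's face, everything at rest (all of step 3 and y of strip_foot in the frame of block_face above -0.003 m and z of strip in the frame of jig below 0.021 m and angle between the z axis of strip and the z axis of jig, either way round below 0.06 rad and linear speed of strip below 0.01 m/s and velocity of joint stop between -0.005 and 0.005 m/s); the robot touches nothing.
It fails at once if the pad presses the strip with over 40 N (contact force between stop_pad and strip above 40 N).
It fails at once if a bystander (brass block, screwdriver, iron stand or spare strip) is moved more than 30 mm (distance of any of brass_a, brass_b, brass_c, screwdriver, iron_stand, spare_strip from where it was at the start of the episode above 0.03 m).
It also fails if it takes over 72 s, if anything falls off the work surface, if the arm or the gripper's body presses on something with over 40 N, if the wrist force passes 120 N, or if a joint passes its speed limit or range.

### The arm

A 6-joint arm with a two-finger parallel gripper is mounted at the origin on the work surface. World frame = base frame: x ahead of the robot, y to its left, z up, the work surface at z = 0. Lengths are in m, angles in degrees, forces in N, time in s.
With the tool pointing down it reaches from about 0.35 to 0.85 m from the base axis. Payload 8.1 kg.
Tool frame: the origin (TCP) lies on the centre line of the jaws, within the pads' length; the fingertips stand 11 mm ahead of it and the grasp point (between the pads) lies 8 mm behind it; z points along the fingers, y is the line along which they close (so a half turn about z gives the same grasp; the last joint's range is limited). The gripper opens to 85 mm and grips with 20 to 120 N. Pads are 22 mm wide; open, the fingers measure 114 mm over their backs; the gripper's body (76 mm by 85 mm) begins 54 mm behind the grasp point. The pads swing forward as they close: fully open they stand 13 mm farther back than shut.
Start: joints at [-74.622, 7.471, 85.268, -0, 87.261, -4.893], TCP at [0.208, -0.563, 0.242] pointing down, gripper open.
Joint ranges: [-169.43, 169.43], [-51.17, 129.36], [1.28, 143.12], [-76.62, 256.62], [0, 156.53], [-152.29, 152.29]. Speed limits (degrees/s): [136.94, 136.94, 159.86, 180, 180, 180].

### API

Orientations are given as [roll, pitch, yaw] about the fixed x, y, z axes, in that order (R = Rz(yaw) Ry(pitch) Rx(roll)).
In Python, from station import manip gives the robot as it stands. The module is installed in compiled form; this text tells all that it offers.
- The arm moves only by the shell command python3 -m jog 'ROWS' [FORCE]. ROWS is JSON, a list that holds one entry, the list of rows, each a list of 5 numbers: the shift along the tool's x, y, z scaled (see below), then the turn about the tool's z scaled (see below), then the opening, from 0 (shut) to 1 (fully open). A call has exactly 8 rows; each row shifts and turns the commanded pose from where the row before left it, along the tool's axes as they then stand; what a row does not reach is not made up. The controller multiplies each number of a shift by 0.4 m and each number of a turn by 6 degrees. A row lasts 1/12 s, in which the tool goes at most 41.7 mm and 7.16 degrees, less where a joint would pass 70% of its speed; a pose out of reach is approached as far as the arm can. A call with a number of a shift or a turn outside -1 to 1 is refused whole. A call with a gripper value outside its range is refused whole. The fingers move at their own pace and stop on an object; FORCE is the grip in N (left out, the last holds). Time passes only in rows, so rows that do not move let the fingers close, or fill a call up. It gives the time, the measured TCP pose, the force, the opening and the grip force at its end, in the units of the state.
- manip.state(): the state, without advancing time (a new reading comes with each control period).
- manip.read_camera(name): name is "scene" or "top" or "wrist"; returns a dict with "img" (420x560x3 uint8, red, green, blue), "z_map" (420x560 float32, m along the optical axis (not along the pixel's ray), 0 where there is no reading), "fx", "fy", "cx", "cy" (pixels), "rvec" (rotation vector, rad) and "tvec" (3), from world to camera coordinates, as OpenCV has them. Camera axes: x right, y down, z forward; pixel columns grow to the right and rows downward; lengths in m; the calibration is good to about 2 mm. A picture is of the moment at which its call begins.
- manip.sign_off(): hands the job in; it is judged then, once.
The state is a dict: "time": time; "joints": joint angles; "qd": joint speeds; "tau": joint torques, N m; "tcp_pos": TCP position; "orientation": TCP orientation; "wrist_force": force on the tool from outside, world axes, zero at the start; "moment": the same for the moment, N m; "width": finger opening in m; "gripper_force": force on a finger pad.
Only numpy, scipy, OpenCV 4.12 (cv2) and the standard library are available. Lean on these libraries where they do the work, as an engineer would, in place of code of your own. Each camera call takes 0.05 s, during which the arm holds its last target. There are 200 camera calls.

## Working session

There is one attempt and no reset: what is moved stays moved. The work goes in short steps, Python scripts to look and compute and a shell command to move; the robot and the scene stay as the last step left them, time stands still between calls to the robot, and variables do not carry over. Pictures are saved under pics/ and viewed, at most 10 in all, crops included, and the job is handed in when it is done.

```bash
mkdir -p pics; cat > h.py <<'E'
import numpy as np, cv2
from station import manip
def cam(n):
    c=manip.read_camera(n); R=cv2.Rodrigues(np.array(c["rvec"],float))[0]; t=np.array(c["tvec"],float).ravel()
    z=c["z_map"]; v,u=np.mgrid[:z.shape[0],:z.shape[1]]
    P=np.stack([(u-c["cx"])/c["fx"]*z,(v-c["cy"])/c["fy"]*z,z],-1)
    return c, (P-t)@R   # world points per pixel
E
python3 - <<'E'
from h import *
for n in("top","scene"):
    c,W=cam(n); cv2.imwrite(f"pics/{n}.png",c["img"][:,:,::-1]); np.save(f"{n}W.npy",W); np.save(f"{n}I.npy",c["img"])
print(manip.state())
E
```

```text
{'time': 0.1, 'joints': array([-7.46240408e+01,  7.51020389e+00,  8.53223251e+01, -1.17183565e-03,
        8.72635134e+01, -4.89378612e+00]), 'qd': array([ 0.06999667, -0.08230213, -0.04830246,  0.11624127,  0.01466406,
       -0.07523393]), 'tau': array([ 9.57253724e-04, -5.70952249e+01, -5.01941228e+01, -1.79304134e-04,
        8.04205280e-03,  1.45411661e-05]), 'tcp_pos': array([ 0.20774317, -0.56237493,  0.2413622 ]), 'orientation': array([-1.79904208e+02, -7.02712197e-03,  2.02697964e+01]), 'wrist_force': array([0.40793542, 0.62773425, 0.09397392]), 'moment': array([-0.03641042, -0.01647704, -0.0362397 ]), 'gripper_force': 0.0, 'width': 0.08556156791349563}
```

View pics/top.png

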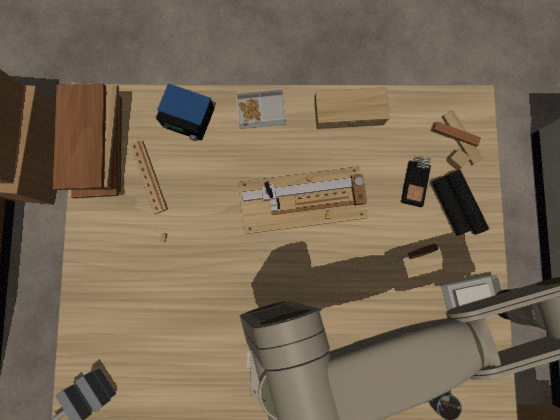

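View pics/scene.png

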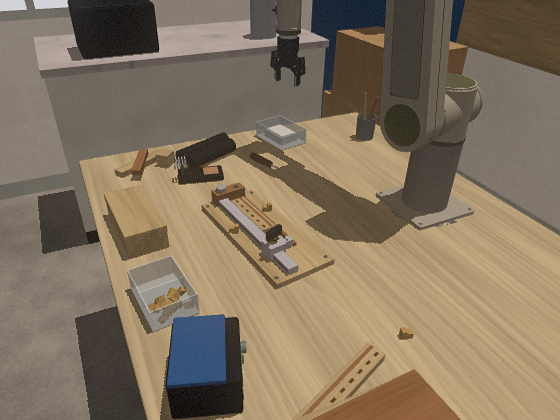

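The top view shows the jig at about (303,200), with the end block at (360,188) and the stop with its knob at about (270,195). I'll measure these next.

```bash
python3 - <<'E'
from h import *
W=np.load("topW.npy"); I=np.load("topI.npy"); S=np.load("sceneW.npy")
for (u,v) in [(250,228),(363,215),(245,185),(360,172),(360,182),(269,193),(300,190)]: print(u,v,W[v,u].round(4))
# jig region high points: both cams
m=(np.arange(560)[None]>235)&(np.arange(560)[None]<375)&(np.arange(420)[:,None]>160)&(np.arange(420)[:,None]<240)
P=W[m]; print("z pct",np.percentile(P[:,2],[1,20,50,80,99]).round(4))
# board rectangle: z 10..80mm
B=P[(P[:,2]>.011)&(P[:,2]<.11)]; r=cv2.minAreaRect(B[:,:2].astype(np.float32)); print("board rect",r, cv2.boxPoints(r).round(4).tolist())
for lo,hi in((.052,.066),(.034,.046),(.08,.11)):
    for n,X in(("top",P),("scene",S.reshape(-1,3))):
        c=np.array(r[0]); Q=X[(X[:,2]>lo)&(X[:,2]<hi)&(np.linalg.norm(X[:,:2]-c,axis=1)<.23)]
        if len(Q)>4:
            print(n,lo,len(Q),"mean",Q.mean(0).round(4),cv2.minAreaRect(Q[:,:2].astype(np.float32)))
c=I[150:245,230:380]; cv2.imwrite("pics/topc.png",cv2.resize(c,None,fx=5,fy=5,interpolation=cv2.INTER_CUBIC)[:,:,::-1])
E
```

```text
250 228 [0.4294 0.1152 0.0178]
363 215 [ 0.4747 -0.2672  0.0146]
245 185 [0.5763 0.1338 0.0199]
360 172 [ 0.6253 -0.2621  0.0069]
360 182 [ 0.577  -0.2489  0.0734]
269 193 [0.5343 0.0499 0.1045]
300 190 [ 0.556  -0.0529  0.0389]
z pct [-0.0066  0.0001  0.0161  0.0347  0.0776]
board rect ((0.5296656489372253, -0.05930158495903015), (0.23979879915714264, 0.438391774892807), 15.979910850524902) [[0.35409998893737793, 0.11840000003576279], [0.474700003862381, -0.30300000309944153], [0.705299973487854, -0.2370000034570694], [0.5845999717712402, 0.18440000712871552]]
top 0.052 390 mean [ 0.5502 -0.1574  0.0586] ((0.5403934717178345, -0.0968196839094162), (0.09787571430206299, 0.3412536680698395), 6.895599365234375)
scene 0.052 417 mean [ 0.5573 -0.1014  0.0586] ((0.5438888669013977, -0.09549984335899353), (0.09884710609912872, 0.3419659435749054), 6.9069390296936035)
top 0.034 1593 mean [ 0.546  -0.0825  0.0395] ((0.5422123670578003, -0.06332117319107056), (0.4103851616382599, 0.14951105415821075), 85.71961212158203)
scene 0.034 1642 mean [ 0.5516 -0.0703  0.0395] ((0.5438293814659119, -0.05422337353229523), (0.396201491355896, 0.15084774792194366), 87.72225189208984)
top 0.08 68 mean [0.5474 0.0442 0.0992] ((0.5571046471595764, -0.09198759496212006), (0.04818584397435188, 0.3158530294895172), 3.9810776710510254)
scene 0.08 165 mean [0.5525 0.0577 0.0943] ((0.5507379770278931, 0.054480429738759995), (0.05396018549799919, 0.014831559732556343), 24.595340728759766)
```

View pics/topc.png

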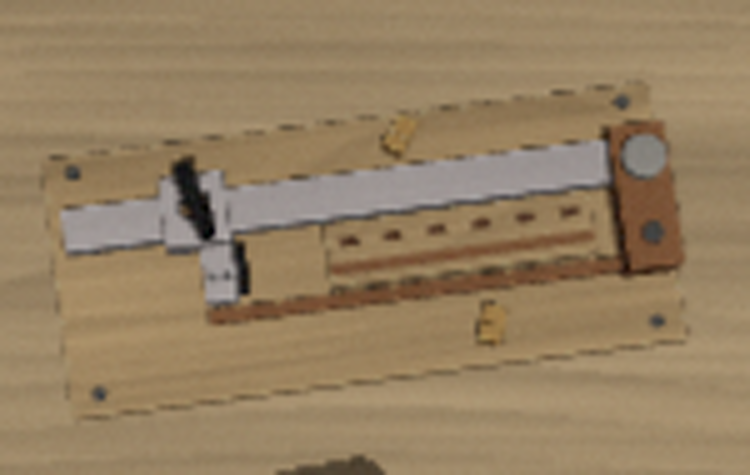

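The crop shows the wing from (180,160) to (208,235) and the pad at (240,265). The strip runs from x=328 to about 610, and the end block starts at x≈612. Next I'll fit the geometry.

```bash
python3 - <<'E'
from h import *
from scipy.optimize import least_squares
for n in("top","scene"):
    P=np.load(n+"W.npy"); I=np.load(n+"I.npy").astype(int).reshape(-1,3); P=P.reshape(-1,3)
    near=np.linalg.norm(P[:,:2]-[.53,-.06],axis=1)<.24
    # rail: grey pixels z~40
    g=(np.ptp(I,axis=1)<25)&(I.mean(1)>90)
    R=P[near&g&(abs(P[:,2]-.040)<.004)][:,:2]
    (cx,cy),(w,h),a=r=cv2.minAreaRect(R.astype(np.float32))
    d=cv2.fitLine(R.astype(np.float32),cv2.DIST_HUBER,0,.01,.01).ravel()
    print(n,"rail",len(R),r,"line",d,"yaw",np.degrees(np.arctan2(-d[0],d[1]))%180)
    B=P[near&(abs(P[:,2]-.058)<.003)&(P[:,1]<-.15)]; 
    print(" block",len(B),cv2.minAreaRect(B[:,:2].astype(np.float32)))
    K=P[near&(abs(P[:,2]-.102)<.004)&(P[:,1]>0)&(I.mean(1)<80)][:,:2]
    print(" wing top",len(K),K.mean(0),cv2.minAreaRect(K.astype(np.float32)))
    yaw=np.arctan2(-d[0],d[1])%np.pi; ex=np.array([np.cos(yaw),np.sin(yaw)]); ey=np.array([-np.sin(yaw),np.cos(yaw)])
    print(" jig rel, ey:",ey, "block y",np.percentile(B[:,:2]@ey,[1,99]),"wing xy",K.mean(0)@ex,K.mean(0)@ey,"rail x",d[2:]@ex)
    T=P[near&(abs(P[:,2]-.060)<.003)&(P[:,1]>0)]; print(" stoptop y",np.percentile(T[:,:2]@ey,[2,98]),"x",np.percentile(T[:,:2]@ex,[2,98]))
    S=P[near&(abs(P[:,2]-.038)<.004)&~g][:,:2]; x=S@ex-d[2:]@ex; s=(S@ey)[(x<-25e-3)&(x>-55e-3)]; print(" strip y",np.percentile(s,[1,99]))
E
```

```text
top rail 676 ((0.5383192896842957, -0.044917672872543335), (0.0772930234670639, 0.3680976927280426), 8.263330459594727) line [ 0.15001914 -0.9886831   0.5595917  -0.05254717] yaw 8.6280365
 block 183 ((0.5583812594413757, -0.24590782821178436), (0.09773412346839905, 0.038924768567085266), 7.861627101898193)
 wing top 48 [0.54594094 0.05266806] ((0.5475332140922546, 0.05278962105512619), (0.05020221322774887, 0.011344106867909431), 21.72231674194336)
 jig rel, ey: [-0.15001906  0.9886831 ] block y [-0.34574708 -0.30800145] wing xy 0.5476637935327635 -0.029829525491338073 rail x 0.5453758
 stoptop y [-0.05077554 -0.00850944] x [0.52610569 0.5717269 ]
 strip y [-0.30842636 -0.05406585]
scene rail 780 ((0.5408555269241333, -0.04284489154815674), (0.0848611518740654, 0.3718675374984741), 5.898645401000977) line [ 0.1327936  -0.9911437   0.56264406 -0.03795566] yaw 7.6310577
 block 185 ((0.5618475675582886, -0.2439812421798706), (0.09881367534399033, 0.042500682175159454), 7.181750774383545)
 wing top 70 [0.55190024 0.05571173] ((0.550712525844574, 0.053821563720703125), (0.05303039774298668, 0.014102617278695107), 22.481609344482422)
 jig rel, ey: [-0.13279364  0.9911437 ] block y [-0.33750421 -0.29837072] wing xy 0.5544106135122032 -0.018070504064242456 rail x 0.5526208
 stoptop y [-0.03935435  0.00205041] x [0.52984373 0.57676365]
 strip y [-0.30286617 -0.10370669]
```

```bash
for i in 1 ; do :; done
python3 -m jog '[[[0.0556,-0.0479,0.006,0,1],[0.0556,-0.0479,0.006,0,1],[0.0556,-0.0479,0.006,0,1],[0.0556,-0.0479,0.006,0,1],[0.0556,-0.0479,0.006,0,1],[0.0556,-0.0479,0.006,0,1],[0.0556,-0.0479,0.006,0,1],[0.0556,-0.0479,0.006,0,1]]]'
python3 -m jog '[[[0.0556,-0.0479,0.006,0,1],[0.0556,-0.0479,0.006,0,1],[0.0556,-0.0479,0.006,0,1],[0.0556,-0.0479,0.006,0,1],[0.0556,-0.0479,0.006,0,1],[0.0556,-0.0479,0.006,0,1],[0.0556,-0.0479,0.006,0,1],[0.0556,-0.0479,0.006,0,1]]]'
python3 -m jog '[[[0.0556,-0.0479,0,0,1],[0.0556,-0.0479,0,0,1],[0.0556,-0.0479,0,0,1],[0.0556,-0.0479,0,0,1],[0.0556,-0.0479,0,0,1],[0.045,-0.0388,0,0,1],[0,0,0,0,1],[0,0,0,0,1]]]'
python3 - <<'E'
from h import *
s=manip.state();print(s["tcp_pos"],s["orientation"],s["joints"])
c,W=cam("wrist"); cv2.imwrite("pics/w1.png",c["img"][:,:,::-1]); np.save("w1W.npy",W);np.save("w1I.npy",c["img"])
P=W.reshape(-1,3);I=c["img"].reshape(-1,3).astype(int)
K=P[(abs(P[:,2]-.102)<.005)&(I.mean(1)<80)&(np.linalg.norm(P[:,:2]-[.549,.0535],axis=1)<.05)]
print(len(K),K.mean(0),cv2.minAreaRect(K[:,:2].astype(np.float32)))
E
```

```text
time: 0.77
tcp_pos: [0.322, -0.3559, 0.2225]
orientation: [-180.0, 0.0, 20.3]
wrist_force: [-0.5, -1.2, 0.6]
width: 0.0853
gripper_force: 0.0
time: 1.43
tcp_pos: [0.4357, -0.1505, 0.2035]
orientation: [-180.0, 0.0, 20.3]
wrist_force: [0.3, 0.1, -0.3]
width: 0.0858
gripper_force: 0.0
time: 2.1
tcp_pos: [0.518, -0.0017, 0.2033]
orientation: [-180.0, 0.1, 20.4]
wrist_force: [0.4, -1.0, -0.2]
width: 0.0859
gripper_force: 0.0
[ 0.51804155 -0.00172911  0.20331127] [-1.79976655e+02  6.48988780e-02  2.04139222e+01] [-5.85787809e+00 -3.99057246e+00  1.01055175e+02 -7.85070686e-03
  8.30039264e+01  6.37291738e+01]
1172 [0.55095517 0.05078779 0.10153705] ((0.5502797365188599, 0.050803422927856445), (0.051144201308488846, 0.012197342701256275), 21.706220626831055)
```

View pics/w1.png

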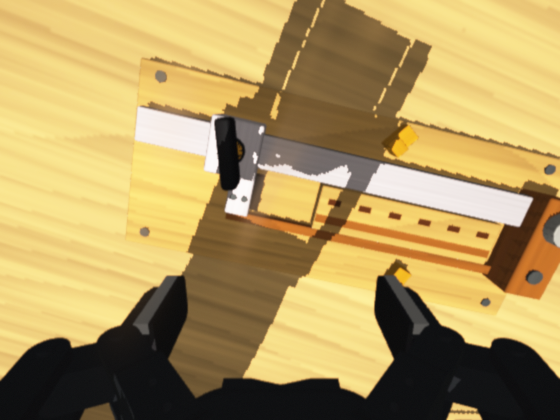

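```bash
python3 -m jog '[[[0.0304,-0.0237,0.02,-0.217,1],[0.0304,-0.0237,0.03,0,1],[0.0304,-0.0237,0.03,0,1],[0.0304,-0.0237,0.03,0,1],[0,0,0.03,0,1],[0,0,0.03,0,1],[0,0,0,0,1],[0,0,0,0,1]]]'
python3 - <<'E'
from h import *
s=manip.state();print(s["tcp_pos"],s["orientation"],s["joints"])
P=np.load("w1W.npy").reshape(-1,3);I=np.load("w1I.npy").reshape(-1,3).astype(int)
g=(np.ptp(I,axis=1)<40)&(I.mean(1)>60)
R=P[g&(abs(P[:,2]-.040)<.002)&(P[:,1]<.03)][:,:2].astype(np.float32)
r=cv2.minAreaRect(R);print("rail",r)
m=(abs(P[:,2]-.058)<.0015)&(P[:,1]<-.15)&(P[:,0]>.4); print("block",cv2.minAreaRect(P[m][:,:2].astype(np.float32)))
yaw=np.radians(7.3)
for d in(6.8,7.3,7.8):
    yaw=np.radians(d);ex=np.array([np.cos(yaw),np.sin(yaw)]);ey=np.array([-ex[1],ex[0]])
    x=R@ex; y=R@ey; print(d,"rail halves x range",[np.percentile(x[k],[2,50,98]).round(4) for k in(y<-.2,(y>-.2)&(y<-.1))])
    rel=P[:,:2]-[.5503,.0508]; X=rel@ex;Y=rel@ey
    k=(abs(X+.0395)<.012)
    for nm,lo,hi in(("strip",.036,.041),("block",.0565,.0595),("z30-62",.047,.062)):
        q=Y[k&(P[:,2]>lo)&(P[:,2]<hi)]; print(nm,np.percentile(q,[1,50,99]).round(4),len(q))
    q=Y[k&(P[:,2]>.0365)&(P[:,2]<.041)&(Y<-.04)]; print("strip",q.min(),q.max())
E
```

```text
time: 2.82
tcp_pos: [0.5485, 0.0491, 0.1349]
orientation: [-180.0, 0.1, 21.5]
wrist_force: [-0.3, 0.1, 0.4]
width: 0.0851
gripper_force: 0.0
[0.54854514 0.04905387 0.13489866] [-1.79965937e+02  1.36174708e-01  2.15066559e+01] [-2.12109233e-01  4.43849828e+00  9.99731394e+01 -1.93432301e-02
  7.57274762e+01  6.82860668e+01]
rail ((0.5491892695426941, -0.10173565149307251), (0.07270432263612747, 0.26067957282066345), 7.811532020568848)
block ((0.5610131025314331, -0.24868938326835632), (0.09767425805330276, 0.03941047564148903), 7.810341835021973)
6.8 rail halves x range [array([0.5413, 0.556 , 0.57  ]), array([0.5399, 0.5546, 0.5686])]
strip [-0.2805 -0.1693 -0.0239] 4564
block [-0.3173 -0.2971 -0.2799] 810
z30-62 [-0.317  -0.2937 -0.2794] 1137
strip -0.2817903814102978 -0.08471344985694304
7.3 rail halves x range [array([0.5391, 0.5538, 0.5678]), array([0.5385, 0.5532, 0.5672])]
strip [-0.2801 -0.1693 -0.0236] 4595
block [-0.3168 -0.2974 -0.2797] 853
z30-62 [-0.3166 -0.2935 -0.2791] 1140
strip -0.281413572650749 -0.0844578826855957
7.8 rail halves x range [array([0.537 , 0.5516, 0.5656]), array([0.5372, 0.5519, 0.5659])]
strip [-0.2798 -0.169  -0.0234] 4602
block [-0.3163 -0.2971 -0.2794] 879
z30-62 [-0.3162 -0.2931 -0.2788] 1132
strip -0.28101533315810595 -0.08419588371948988
```

```bash
python3 -m jog '[[[0,0,0.03,0,1],[0,0,0.03,0,1],[0,0,0.03,0,1],[0,0,0.0275,0,1],[0,0,0.02,0,1],[0,0,0,0,1],[0,0,0,0,0],[0,0,0,0,0]]]' 60
python3 -m jog '[[[0,0,0,0,0],[0,0,0,0,0],[0,0,0,0,0],[0,0,0,0,0],[0,0,0,0,0],[0,0,0,0,0],[0,0,0,0,0],[0,0,0,0,0]]]' 60
python3 -c "
from h import *
print(manip.state())"
```

```text
time: 3.48
tcp_pos: [0.55, 0.0502, 0.0812]
orientation: [180.0, -0.0, 21.6]
wrist_force: [0.1, -0.6, 0.9]
width: 0.0639
gripper_force: 0.0
time: 4.15
tcp_pos: [0.5494, 0.052, 0.0818]
orientation: [-179.8, -0.0, 21.6]
wrist_force: [-4.7, 7.8, 7.3]
width: 0.013
gripper_force: 58.6
{'time': 4.15, 'joints': array([-2.00868888e-02,  7.95470528e+00,  1.02152354e+02,  1.67620059e-01,
        6.99165830e+01,  6.83221889e+01]), 'qd': array([-0.01416888, -0.02487826,  0.03934596, -0.00546381, -0.03132335,
        0.00692542]), 'tau': array([-4.67773363e+00, -4.99613714e+01, -4.49064732e+01, -2.82349616e+00,
       -1.87220335e+00, -3.43660335e-02]), 'tcp_pos': array([0.54944734, 0.05197949, 0.0817589 ]), 'orientation': array([-1.79844966e+02, -3.60987362e-02,  2.16000841e+01]), 'wrist_force': array([-4.70312322,  7.8024943 ,  7.31976313]), 'moment': array([ 1.45505895,  0.94612691, -0.04299571]), 'gripper_force': 58.57177913188934, 'width': 0.01302802161120444}
```

```bash
python3 -m jog '[[[0,-0.0048,0,0,0],[0,0,0,-0.5,0],[0,0,0,-0.8,0],[0,0,0,-0.8,0],[0,0,0,-0.8,0],[0,0,0,-0.8,0],[0,0,0,-0.8,0],[0,0,0,0,0]]]' 60
python3 -c "
from h import *
s=manip.state();print(s['moment'])"
```

```text
time: 4.82
tcp_pos: [0.5493, 0.0524, 0.0818]
orientation: [180.0, -0.1, 48.9]
wrist_force: [-3.5, 2.2, 5.5]
width: 0.0128
gripper_force: 58.7
[0.36045007 0.45206044 0.01506501]
```

```bash
python3 -m jog '[[[0,0,0,-0.9,0],[0,0,0,-0.9,0],[0,0,0,-0.9,0],[0,0,0,-0.9,0],[0,0,0,-0.9,0],[0,0,0,-0.9,0],[0,0,0,-0.9,0],[0,0,0,0,0]]]' 60
python3 -m jog '[[[0,0,0,-0.9,0],[0,0,0,-0.9,0],[0,0,0,-0.9,0],[0,0,0,-0.9,0],[0,0,0,-0.9,0],[0,0,0,-0.9,0],[0,0,0,-0.9,0],[0,0,0,0,0]]]' 60
python3 -m jog '[[[0,0,0,-0.5,0],[0,0,0,-0.5,0],[0,0,0,0,0],[0,0,0,0,0],[0,0,0,0,0],[0,0,0,0,0],[0,0,0,0,0],[0,0,0,0,0]]]' 60
python3 -c "
from h import *
s=manip.state();print(s['moment'],s['joints'],s['wrist_force'],s['tcp_pos'],s['orientation'])"
```

```text
time: 5.48
tcp_pos: [0.5491, 0.0525, 0.0817]
orientation: [180.0, -0.0, 86.7]
wrist_force: [-3.9, 1.9, 5.1]
width: 0.013
gripper_force: 58.8
time: 6.15
tcp_pos: [0.5489, 0.0521, 0.0817]
orientation: [-180.0, -0.0, 124.5]
wrist_force: [-4.0, -0.6, 6.0]
width: 0.0129
gripper_force: 58.9
time: 6.82
tcp_pos: [0.5488, 0.0521, 0.0817]
orientation: [-180.0, -0.0, 130.2]
wrist_force: [-5.1, -0.4, 6.7]
width: 0.0131
gripper_force: 59.0
[ 0.07441224  0.87492437 -0.05511948] [ 8.73361593e-02  7.88144265e+00  1.02243809e+02  2.87709400e-03
  6.98983592e+01 -4.00915303e+01] [-5.12874383 -0.37472616  6.7131935 ] [0.54880383 0.05205329 0.08166432] [-1.79983677e+02 -1.72721000e-02  1.30177875e+02]
```

```bash
python3 -m jog '[[[-0.0053,-0.0034,0,0,0],[-0.0105,-0.0067,0,0,0],[-0.0105,-0.0067,0,0,0],[-0.0105,-0.0067,0,0,0],[-0.0105,-0.0067,0,0,0],[-0.0105,-0.0067,0,0,0],[-0.0105,-0.0067,0,0,0],[0,0,0,0,0]]]' 60
python3 -c "
from h import *
s=manip.state();print(s['moment'],s['wrist_force'],s['tcp_pos'])
print((s['tcp_pos'][:2]-[.5488,.0521])@[.134,-.991],s['wrist_force'][:2]@[.134,-.991])"
```

```text
time: 7.48
tcp_pos: [0.5532, 0.019, 0.0817]
orientation: [-180.0, 0.0, 130.2]
wrist_force: [-4.0, -1.7, 6.5]
width: 0.013
gripper_force: 58.9
[-0.30218102  0.84144483  0.01488641] [-4.0074799 -1.7248901  6.4511398] [0.55324067 0.01895403 0.08167359]
0.03344270404329296 1.1723637846139758
```

```bash
cat > st.py <<'E'
from h import *
s=manip.state();d=np.array([.134,-.991])
print(s['time'],s['moment'].round(2),s['wrist_force'].round(2),"travel %.4f F %.2f"%((s['tcp_pos'][:2]-[.5488,.0521])@d,s['wrist_force'][:2]@d),"yaw",s['orientation'][2].round(2),"q6",s['joints'][5].round(1))
E
for k in 1; do python3 -m jog '[[[-0.0053,-0.0034,0,0,0],[-0.0053,-0.0034,0,0,0],[-0.0053,-0.0034,0,0,0],[-0.0053,-0.0034,0,0,0],[-0.0053,-0.0034,0,0,0],[-0.0053,-0.0034,0,0,0],[-0.0053,-0.0034,0,0,0],[-0.0053,-0.0034,0,0,0]]]' 60 >/dev/null; done; python3 st.py
python3 -m jog '[[[-0.0021,-0.0013,0,0,0],[-0.0021,-0.0013,0,0,0],[-0.0021,-0.0013,0,0,0],[-0.0021,-0.0013,0,0,0],[-0.0021,-0.0013,0,0,0],[-0.0021,-0.0013,0,0,0],[-0.0021,-0.0013,0,0,0],[-0.0021,-0.0013,0,0,0]]]' 60 >/dev/null; python3 st.py
```

```text
8.15 [ 0.12  0.75 -0.13] [-4.66  1.24  6.14] travel 0.0528 F -1.85 yaw 130.17 q6 -45.5
8.8167 [ 0.24  0.88 -0.07] [-5.55  1.14  7.89] travel 0.0604 F -1.87 yaw 130.17 q6 -46.3
```

```bash
python3 -m jog '[[[-0.0021,-0.0013,0,0,0],[-0.0021,-0.0013,0,0,0],[-0.0021,-0.0013,0,0,0],[-0.0021,-0.0013,0,0,0],[-0.0021,-0.0013,0,0,0],[-0.0021,-0.0013,0,0,0],[0,0,0,0,0],[0,0,0,0,0]]]' 60 >/dev/null; python3 st.py
python3 -m jog '[[[-0.001,-0.0007,0,0,0],[0,0,0,0,0],[-0.001,-0.0007,0,0,0],[0,0,0,0,0],[-0.001,-0.0007,0,0,0],[0,0,0,0,0],[-0.001,-0.0007,0,0,0],[0,0,0,0,0]]]' 60 >/dev/null; python3 st.py
```

```text
9.4833 [ 0.05  0.97 -0.07] [-5.8   1.24  7.77] travel 0.0665 F -2.00 yaw 130.17 q6 -46.9
10.15 [ 0.18  0.92 -0.15] [-6.06  0.95  6.61] travel 0.0684 F -1.75 yaw 130.17 q6 -47.0
```

```bash

python3 -m jog '[[[-0.001,-0.0007,0,0,0],[0,0,0,0,0],[0,0,0,0,0],[-0.001,-0.0007,0,0,0],[0,0,0,0,0],[0,0,0,0,0],[0,0,0,0,0],[0,0,0,0,0]]]' 60 >/dev/null; python3 st.py
python3 -m jog '[[[-0.001,-0.0007,0,0,0],[0,0,0,0,0],[0,0,0,0,0],[-0.001,-0.0007,0,0,0],[0,0,0,0,0],[0,0,0,0,0],[0,0,0,0,0],[0,0,0,0,0]]]' 60 >/dev/null; python3 st.py
```

```text
10.8167 [ 0.14  0.92 -0.1 ] [-4.62  0.79  6.32] travel 0.0693 F -1.40 yaw 130.17 q6 -47.1
11.4833 [ 0.15  0.86 -0.11] [-5.27  1.23  6.76] travel 0.0703 F -1.92 yaw 130.17 q6 -47.2
```

```bash

python3 -m jog '[[[-0.001,-0.0007,0,0,0],[0,0,0,0,0],[0,0,0,0,0],[-0.001,-0.0007,0,0,0],[0,0,0,0,0],[0,0,0,0,0],[0,0,0,0,0],[0,0,0,0,0]]]' 60 >/dev/null; python3 st.py
python3 -m jog '[[[-0.001,-0.0007,0,0,0],[0,0,0,0,0],[0,0,0,0,0],[-0.001,-0.0007,0,0,0],[0,0,0,0,0],[0,0,0,0,0],[0,0,0,0,0],[0,0,0,0,0]]]' 60 >/dev/null; python3 st.py
```

```text
12.15 [ 0.49  0.83 -0.1 ] [-6.02  3.28  6.58] travel 0.0709 F -4.05 yaw 130.18 q6 -47.3
12.8167 [ 0.82  0.94 -0.08] [-5.57  5.4   5.84] travel 0.0713 F -6.10 yaw 130.19 q6 -47.4
```

```bash

python3 -m jog '[[[-0.001,-0.0007,0,0,0],[0,0,0,0,0],[-0.001,-0.0007,0,0,0],[0,0,0,0,0],[-0.001,-0.0007,0,0,0],[0,0,0,0,0],[0,0,0,0,0],[0,0,0,0,0]]]' 60 >/dev/null; python3 st.py
python3 -c "
from h import *
c,W=cam('scene');np.save('s2.npy',W);cv2.imwrite('pics/s2.png',cv2.resize(c['img'][170:290,180:340],None,fx=5,fy=5,interpolation=cv2.INTER_CUBIC)[:,:,::-1])"
```

```text
13.4833 [ 1.32  0.94 -0.07] [-5.06  8.26  8.06] travel 0.0721 F -8.86 yaw 130.2 q6 -47.6
```

View pics/s2.png

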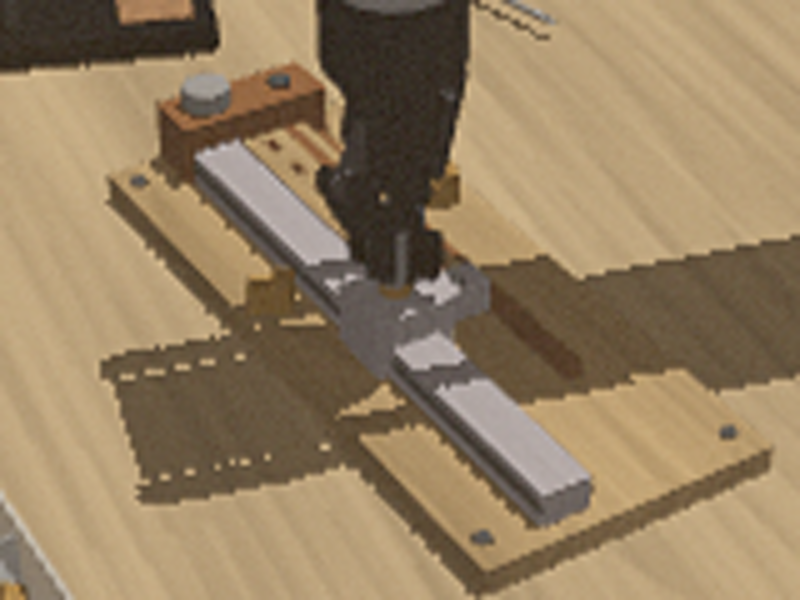

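The crop shows the stop at (400,300), slid along the rail. The strip's slots run up to the end block at (245,110), and the force rise confirms it is home. Next I'll tighten the knob.

```bash

python3 -m jog '[[[0,0,0,0.5,0],[0,0,0,0.8,0],[0,0,0,0.8,0],[0,0,0,0.8,0],[0,0,0,0.8,0],[0,0,0,0.8,0],[0,0,0,0.5,0],[0,0,0,0,0]]]' 60 >/dev/null; python3 st.py
```

```text
14.2 [1.49 0.79 0.02] [-2.98  8.24  7.05] travel 0.0720 F -8.57 yaw 100.01 q6 -17.4
```

```bash

python3 -m jog '[[[0,0,0,0.8,0],[0,0,0,0.8,0],[0,0,0,0.8,0],[0,0,0,0.8,0],[0,0,0,0.8,0],[0,0,0,0.8,0],[0,0,0,0.8,0],[0,0,0,0,0]]]' 60 >/dev/null; python3 st.py
python3 -m jog '[[[0,0,0,0.8,0],[0,0,0,0.8,0],[0,0,0,0.8,0],[0,0,0,0.8,0],[0,0,0,0.8,0],[0,0,0,0.8,0],[0,0,0,0.8,0],[0,0,0,0,0]]]' 60 >/dev/null; python3 st.py
```

```text
14.8667 [1.5  0.6  0.02] [-2.56  7.49  6.18] travel 0.0721 F -7.77 yaw 66.3 q6 16.3
15.5333 [1.38 0.39 0.08] [-2.13  7.68  5.7 ] travel 0.0723 F -7.89 yaw 32.7 q6 49.9
```

```bash

python3 -m jog '[[[0,0,0,0.6,0],[0,0,0,0.6,0],[0,0,0,0.5,0],[0,0,0,0.3,0],[0,0,0,0,0],[0,0,0,0,0],[0,0,0,0,0],[0,0,0,0,0]]]' 60 >/dev/null; python3 st.py
python3 -m jog '[[[0,0,0,0.4,0],[0,0,0,0.4,0],[0,0,0,0.4,0],[0,0,0,0.2,0],[0,0,0,0,0],[0,0,0,0,0],[0,0,0,0,0],[0,0,0,0,0]]]' 60 >/dev/null; python3 st.py
```

```text
16.2 [1.34 0.4  0.08] [-1.2   7.7   5.72] travel 0.0723 F -7.79 yaw 21.0 q6 61.6
16.8667 [1.28 0.4  0.1 ] [-2.42  7.96  6.1 ] travel 0.0724 F -8.21 yaw 12.61 q6 70.0
```

```bash

python3 -m jog '[[[0,0,0,0.3,0],[0,0,0,0.3,0],[0,0,0,0.3,0],[0,0,0,0.3,0],[0,0,0,0.2,0],[0,0,0,0,0],[0,0,0,0,0],[0,0,0,0,0]]]' 60 >/dev/null; python3 st.py
```

```text
17.5333 [1.25 0.4  0.08] [-2.41  6.02  4.72] travel 0.0724 F -6.29 yaw 4.21 q6 78.4
```

```bash

python3 -m jog '[[[0,0,0,0.3,0],[0,0,0,0.3,0],[0,0,0,0.3,0],[0,0,0,0.3,0],[0,0,0,0,0],[0,0,0,0,0],[0,0,0,0,0],[0,0,0,0,0]]]' 60 >/dev/null; python3 st.py
```

```text
18.2 [1.09 0.42 1.74] [-3.49  6.9   6.41] travel 0.0724 F -7.30 yaw -2.85 q6 85.5
```

```bash

python3 -m jog '[[[0,0,0,-0.08,0],[0,0,0,0,0],[-0.001,-0.0017,-0.001,0,0],[-0.001,-0.0017,-0.001,0,0],[0,0,0,0,0],[0,0,0,0,0],[0,0,0,0,0],[0,0,0,0,0]]]' 60 >/dev/null; python3 st.py
```

```text
18.8667 [ 0.5  -0.84  1.69] [ 4.91  2.73 -2.35] travel 0.0722 F -2.04 yaw -2.46 q6 85.2
```

```bash

python3 -m jog '[[[-0.0005,-0.0013,0.001,-0.1,0],[0,0,0,-0.1,0],[0,0,0,0,0],[0,0,0,0,0],[0,0,0,0,0],[0,0,0,0,0],[0,0,0,0,0],[0,0,0,0,0]]]' 20 >/dev/null; python3 st.py
```

```text
19.5333 [ 0.07 -1.01  1.32] [ 4.95  0.39 -0.47] travel 0.0722 F 0.27 yaw -1.31 q6 84.1
```

Now open the gripper and retreat straight up.

```bash

python3 -m jog '[[[0,0,0,0,1],[0,0,0,0,1],[0,0,0,0,1],[0,0,0,0,1],[0,0,0,0,1],[0,0,0,0,1],[0,0,0,0,1],[0,0,0,0,1]]]' 20; python3 st.py
python3 -m jog '[[[0,0,-0.03,0,1],[0,0,-0.05,0,1],[0,0,-0.05,0,1],[0,0,-0.05,0,1],[-0.05,0,-0.05,0,1],[-0.05,0,-0.03,0,1],[-0.05,0,0,0,1],[0,0,0,0,1]]]' 20
python3 - <<'E'
from h import *
c,W=cam("wrist"); cv2.imwrite("pics/w2.png",c["img"][:,:,::-1])
P=W.reshape(-1,3);I=c["img"].reshape(-1,3).astype(int)
K=P[(abs(P[:,2]-.102)<.004)&(I.mean(1)<80)&(np.linalg.norm(P[:,:2]-[.5585,-.0193],axis=1)<.05)][:,:2]
r=cv2.minAreaRect(K.astype(np.float32));print("wing",len(K),r)
yaw=np.radians(7.7);ex=np.array([np.cos(yaw),np.sin(yaw)]);ey=np.array([-ex[1],ex[0]])
print("travel",(np.array([.5503,.0508])-r[0])@ey)
E
```

```text
time: 20.2
tcp_pos: [0.5577, -0.0192, 0.0813]
orientation: [-180.0, 0.0, -1.3]
wrist_force: [-0.8, 0.5, 0.4]
width: 0.0853
gripper_force: 0.0
20.2 [-0.   -0.01  0.04] [-0.79  0.53  0.45] travel 0.0718 F -0.63 yaw -1.35 q6 84.1
time: 20.87
tcp_pos: [0.4961, -0.0177, 0.1871]
orientation: [180.0, -0.1, -1.3]
wrist_force: [-0.6, -0.1, 0.2]
width: 0.0855
gripper_force: 0.0
wing 1416 ((0.5594860315322876, -0.020430196076631546), (0.05167815461754799, 0.011914517730474472), 7.788077354431152)
travel 0.07181872894847886
```

View pics/w2.png

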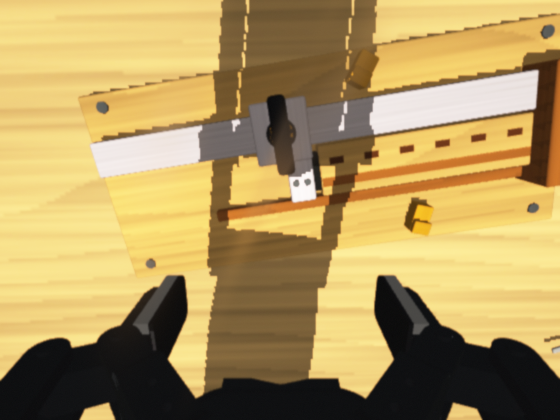

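The picture shows the pad at (317,172) tight against the strip's end, the strip up to the end block at (535,130), and the brass blocks undisturbed. The wing is now about 14° tighter than at the start. The stop has travelled 71.8 mm, about 1.4 mm past first contact, so the pad presses with about 7 N.

```bash
python3 -c "
from station import manip
print(manip.sign_off())"
```

```text
the job is handed in; nothing more can be done
None
```

I handed the job in with the strip home against the end block, the stop locked by the retightened knob (about 14° past where it started) and the pad pressing at an estimated 7 N; the verdict was not shown.

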